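# Seat the bin and press the recessed tare key

### The arm

A 6-joint arm with a two-finger parallel gripper is mounted at the origin on the work surface. World frame = base frame: x ahead of the robot, y to its left, z up, the work surface at z = 0. Lengths are in mm, angles in rad, forces in N, time in s.
With the tool pointing down it reaches from about 275 to 750 mm from the base axis. Payload 10.2 kg.
Tool frame: the origin (TCP) lies between the finger pads; the fingertips stand 8 mm ahead of it and the grasp point (between the pads) lies 11 mm behind it; z points along the fingers, x is the direction in which the jaws open and shut, and the axes are right-handed (so a half turn about z gives the same grasp; the last joint's range is limited). The gripper opens to 85 mm and grips with 20 to 120 N. Pads are 22 mm wide; open, the fingers measure 114 mm over their backs; the gripper's body (76 mm by 85 mm) begins 54 mm behind the grasp point. The pads swing forward as they close: fully open they stand 13 mm farther back than shut.
Start: joints at [-0.223, 0.313, 1.498, -0, 1.331, -0.223], TCP at [525.006, -0.014, 239.294] pointing down, gripper open.
Joint ranges: [-2.94, 2.94], [-0.97, 2.17], [0.19, 2.56], [-1.23, 4.37], [0.02, 3.11], [-2.88, 2.88]. Speed limits (rad/s): [2.39, 2.39, 3.01, 3.14, 3.14, 3.14].

### API

Orientations are given as a unit quaternion [w, x, y, z].
In Python, from rig import sense, eyes, ctrl gives the robot as it stands.
- The arm moves only by the tool move_arm, never from a script. Its argument "rows" is a list that holds one entry, the list of rows, each a list of 5 numbers: the shift along the tool's x, y, z in mm, then the turn about the tool's z in units of 6 degrees (1.0 is 6 degrees), then the gripper command: -1 is shut, 1 is fully open, values between are in proportion. In form: [[[dx, dy, dz, roll, jaw], ...]]. A call has 1 to 12 rows; each row is the pose to reach, as a shift and turn from the pose measured when the call began, along the tool's axes at that moment; what a row does not reach only later rows make up. A row lasts 1/8 s, in which the tool goes at most 62.5 mm and 10.7 degrees, less where a joint would pass 70% of its speed; a pose out of reach is approached as far as the arm can. A call with a gripper value outside its range is refused whole. The fingers move at their own pace and stop on an object; "squeeze" is the grip in N (left out, the last holds). Time passes only in rows, so rows that repeat a pose let the fingers close. It gives the time, the measured TCP pose, the force and the opening at its end, in the units of the state.
- sense(): the state, without advancing time (a new reading comes with each control period).
- eyes.capture(name): name is "scene" or "side" or "wrist"; returns a dict with "color" (400x640x3 uint8, blue, green, red), "vertical_fov" (degrees; the focal length in pixels is half the picture's height over the tangent of half this angle, whatever the lens; pixels are square), "cx", "cy" (the principal point, pixels), "xyz" and "attitude" of the camera in the world. Camera axes: x right, y down, z forward; pixel columns grow to the right and rows downward; lengths in mm; the calibration is good to about 2 mm. The wrist camera is an equidistant fisheye: a pixel r from the principal point sees the ray r / f radians off the axis. A picture is of the moment at which its call begins. There is no depth.
- ctrl.finish_job(): hands the job in, once; it reports no verdict.
The state is a dict: "time_s": time; "joints": joint angles; "dq": joint speeds; "tau": joint torques, N m; "eef_pos": TCP position; "ee_rot": TCP orientation; "force": force on the tool from outside, world axes, zero at the start; "wrist_torque": the same for the moment, N m; "grip_width": opening from 0.0 (shut) to 1.0 (fully open).
Only numpy, scipy, OpenCV 4.12 (cv2) and the standard library are available. Lean on these libraries where they do the work, as an engineer would, in place of code of your own. Each camera call takes 0.05 s, during which the arm holds its last target. There are 200 camera calls.

### The job

Zero the counting scale for the empty orange bin: push the bin across the pan with your fingertips, without lifting or tipping it, until its back is flat against the steel back-stop and it is wholly on the pan. Then, with your hand off the bin, reach a fingertip down into the yellow-rimmed well and press the sunken yellow tare key fully down for about half a second, and withdraw so that it springs back up. Leave the red key unpressed, and do not disturb the mug, the glue bottle or the screwdriver.

Things in the scene. Friction and masses are not known exactly. Their poses are not given: they have to be found in the camera images.
- scale: grey bench counting scale, fixed, 268 mm (its x) by 240 mm (its y). Origin on the bench under it; x points from the keys to the back-stop, z up. Steel pan: flat, top 75 mm up, from x = -60 to +120 mm, y = -110 to +110 mm. The key side (x = -135 to -62 mm) is at most 62 mm high: two wells with a small display between them
- stop_foot (a point): middle of the foot of the back-stop's front face, on the pan (scale's x = +114 mm). The back-stop is an upright steel strip along the scale's y, 33 mm high over the pan. The bin starts 25 to 50 mm short of it; against it the bin's centre lies 45 mm before this face (x = +69 mm of the scale)
- bin_center (a point): centre (half-way up) of the empty loose orange bin on the pan: 90 mm along its x, 120 mm along its y, 55 mm high, open on top, walls 4 mm, about 0.16 kg. Its front wall (-x side, towards the keys) is 36 mm high, its back wall 55 mm. Pushed at the front wall it slides; if still skew at the stop, push its lagging corner. Axes: x to its back wall, z up
- tare_key_top (a point): centre of the top of the yellow tare key: round, 30 mm across, in the middle of a square well with a yellow rim. Well 45 by 45 mm inside, walls along the scale's x and y, rim 60 mm above the bench; the key's top is 24 mm below the rim when up, 30 mm when fully pressed; this point moves with it. The yellow and red keys swap sides from start to start
- tare_key (a joint): travel of the tare key: 0 up, 0.006 m fully down; presses straight down; the spring takes about 1.5 N to start and 5 N at the stop, and returns the key when let go
- power_key_top (a point): centre of the top face of the red power key in the other, red-rimmed well, of the same size and make; to be left alone
- power_key (a joint): travel of the red power key: 0 up, 0.006 m fully down; same spring
- mug_center (a point): centre (half-way up) of a white mug, 76 mm across and 90 mm high with a handle at its +y, loose on the bench beside the scale; to be left alone
- glue_center (a point): centre (half-way up) of a yellow glue bottle with a red cap, 48 mm across and 120 mm high, loose on the bench on the scale's other side; to be left alone
- driver_grip (a point): middle of the red handle of a screwdriver lying on the bench beyond the back-stop; to be left alone
- bin: the same orange bin; origin at the centre of its underside

How it is judged (in metres and radians):
On the way, in this order (a step that is already met when the one before it is completed fails the run):
1. the bin stands flat against the back-stop, on the pan (x of bin_center in the frame of scale between 0.064 and 0.074 m and y of bin_center in the frame of scale between -0.047 and 0.047 m and z of bin_center in the frame of scale between 0.097 and 0.108 m and angle between the x axis of bin_center and the x axis of scale, either way round below 0.07 rad and angle between bin_center's own z axis and vertical below 0.06 rad), for 0.2 s.
2. the yellow tare key is pressed fully down with the bin against the back-stop (all of step 1 and value of joint tare_key above 0.005 m), for 0.35 s.
At the end, for the whole second after the job is handed in: the bin rests wholly on the pan with its back against the back-stop (centre within 5 mm of its place against the stop, square to it within 0.07 rad, level), the tare key has been fully pressed (over 5 of its 6 mm for 0.35 s) after the bin was in place and is up again, the red key is up (all of step 1 and value of joint each of tare_key, power_key below 0.001 m and linear speed of bin below 0.01 m/s); the robot touches nothing.
It fails at once if the red power key is pressed (over 2 mm) (value of joint power_key above 0.002 m).
It fails at once if the tare key is pressed before the bin is against the back-stop (value of joint tare_key above 0.003 m and not (x of bin_center in the frame of scale between 0.064 and 0.074 m and y of bin_center in the frame of scale between -0.047 and 0.047 m and z of bin_center in the frame of scale between 0.097 and 0.108 m and angle between the x axis of bin_center and the x axis of scale, either way round below 0.07 rad and angle between bin_center's own z axis and vertical below 0.06 rad)).
It fails at once if the tare key is pressed while the robot touches the bin (value of joint tare_key above 0.003 m and contact force between any of the fingers, the arm and bin above 0.3 N).
It fails at once if the bin is lifted (8 mm) or tipped (0.25 rad) (z of bin_center in the frame of scale above 0.1105 m or angle between bin_center's own z axis and vertical above 0.25 rad).
It fails at once if the mug, the glue bottle or the screwdriver is disturbed (moved over 15 mm) (distance of any of mug_center, glue_center, driver_grip from where it was at the start of the episode above 0.015 m).
It also fails if it takes over 53 s, if anything falls off the work surface, if the arm or the gripper's body presses on something with over 40 N, if the wrist force passes 120 N, or if a joint passes its speed limit or range.

## Working session

There is one attempt and no reset: what is moved stays moved. The work goes in short steps, Python scripts to look and compute and a tool call to move; the robot and the scene stay as the last step left them, time stands still between calls to the robot, and variables do not carry over. Pictures are saved under pics/ and viewed, about 8 in all and at most 12, crops included, and the job is handed in when it is done.

Besides the shell and the picture viewer there is one more tool, called after ">>>" in YAML: its name, and indented under it one key for each argument. move_arm: Moves the arm, as the interface text tells. Its arguments: {"type":"object","properties":{"rows":{"type":"array","items":{"type":"array","items":{"type":"array","items":{"type":"number"}}}},"squeeze":{"type":"number"}},"required":["rows"]}

```bash
mkdir -p pics; cat > h.py <<'E'
import numpy as np, cv2
from scipy.spatial.transform import Rotation as R
from rig import sense, eyes, ctrl
def cap(n):
    c=eyes.capture(n); return c
def rot(q): return R.from_quat([q[1],q[2],q[3],q[0]]).as_matrix()
def ray(c,u,v,fish=False):
    f=c["color"].shape[0]/2/np.tan(np.radians(c["vertical_fov"])/2)
    x,y=(u-c["cx"]),(v-c["cy"])
    if fish:
        r=np.hypot(x,y); t=r/f; d=np.array([np.sin(t)*x/max(r,1e-9),np.sin(t)*y/max(r,1e-9),np.cos(t)])
    else: d=np.array([x/f,y/f,1.])
    return np.array(c["xyz"]),rot(c["attitude"])@d
def onz(c,u,v,z,fish=False):
    o,d=ray(c,u,v,fish); return o+d*(z-o[2])/d[2]
E
python3 - <<'E'
from h import *
s=sense(); print(s["eef_pos"],s["ee_rot"],s["time_s"],s["grip_width"])
for n in ("scene","wrist"):
    c=cap(n); print(n,c["xyz"],c["attitude"],c["vertical_fov"],c["cx"],c["cy"])
    cv2.imwrite(f"pics/{n}0.png",c["color"])
E
```

```text
[5.24759847e+02 3.64557770e-02 2.38731150e+02] [-1.32135898e-04  9.99999791e-01  8.00941367e-06 -6.32636146e-04] 0.0 0.9996167334141429
scene [1323.38297114 -614.66510997  897.3192125 ] [-0.37538937  0.83729803  0.36132743 -0.16570249] 45.35807628901956 314.9162720937577 195.3778346184742
wrist [525.1333806   84.3684423  374.88643587] [ 1.65068014e-01  9.86282097e-01  2.61405661e-04 -3.27639969e-04] 65.70646984690485 320.5272808514769 197.24318040741662
```

View pics/scene0.png

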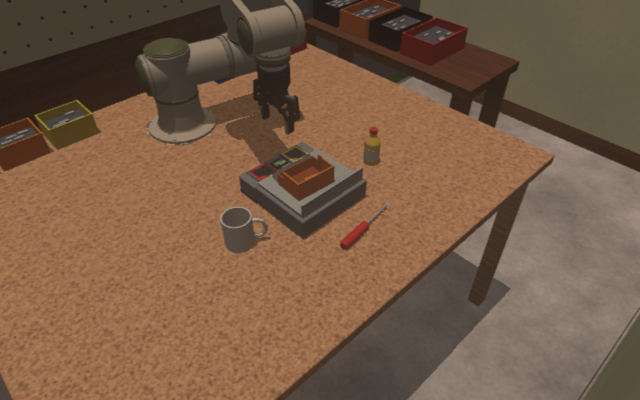

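View pics/wrist0.png

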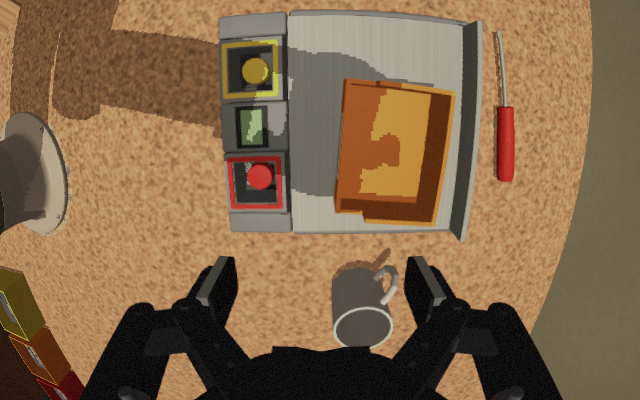

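The wrist view shows the yellow well at about (252,69), the red well at (256,181), the bin with its front wall from (346,80) to (336,212) and back rim from (454,92) to (436,222), and the stop along (470,20)-(463,238). The mug sits below, near the gripper, at (362,310).

```bash
cat > m.py <<'E'
from h import *
def big(mask,roi):
    m=np.zeros_like(mask); x0,y0,x1,y1=roi; m[y0:y1,x0:x1]=mask[y0:y1,x0:x1]
    n,l,st,_=cv2.connectedComponentsWithStats(m); k=1+np.argmax(st[1:,4]); return (l==k).astype(np.uint8)
def world(c,m,z):
    cn=max(cv2.findContours(m,cv2.RETR_EXTERNAL,cv2.CHAIN_APPROX_NONE)[0],key=cv2.contourArea)[:,0]
    return np.array([onz(c,u,v,z,True)[:2] for u,v in cn],np.float32)
E
python3 - <<'E'
from m import *
c=cap("wrist"); hsv=cv2.cvtColor(c["color"],cv2.COLOR_BGR2HSV)
ye=cv2.inRange(hsv,(22,140,60),(35,255,255)); re=cv2.inRange(hsv,(0,180,100),(4,255,255))|cv2.inRange(hsv,(174,180,100),(180,255,255))
for n,m,roi in(("y",ye,(210,30,290,110)),("r",re,(220,145,290,215))):
    b=big(m,roi); print(n,b.sum(),cv2.minAreaRect(world(c,b,60)))
print("bin px hsv",[hsv[v,u].tolist() for u,v in((345,150),(400,84),(445,150),(400,150),(270,45),(230,180))])
for n,u,v,z in[("front L",346,80,111),("front R",336,212,111),("back L",454,92,130),("back R",436,222,130),("stop topfront L",466,22,108),("stop foot L",463,24,75),("stop foot R",449,232,75),("pan frontL",289,15,75),("pan front R",292,232,75),("ykey",255,71,36),("rkey",260,176,36),("mug top",363,328,90)]:
    print(n,onz(c,u,v,z,True)[:2].round(1))
E
```

```text
y 891 ((452.69732666015625, 112.99555969238281), (58.29065704345703, 57.73341751098633), 89.87938690185547)
r 674 ((453.8173828125, -7.303352355957031), (57.83576583862305, 56.52920913696289), 0.28727614879608154)
bin px hsv [[12, 202, 159], [12, 192, 162], [17, 181, 192], [17, 180, 183], [15, 33, 77], [2, 190, 193]]
front L [546.2  97. ]
front R [539.2 -20.9]
back L [635.   91.8]
back R [629.6 -23.6]
stop topfront L [656.5 160.1]
stop foot L [669.2 166.7]
stop foot R [671.4 -60.7]
pan frontL [495.1 163.7]
pan front R [494.4 -58.4]
ykey [454.  112.2]
rkey [455.6  -6.6]
mug top [ 577.5 -184.5]
```

```bash
python3 - <<'E'
import cv2
i=cv2.imread("pics/wrist0.png")[0:250,210:530]
cv2.imwrite("pics/crop1.png",cv2.resize(i,None,fx=2.4,fy=2.4,interpolation=cv2.INTER_CUBIC))
E
```

```text
(no output)
```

View pics/crop1.png

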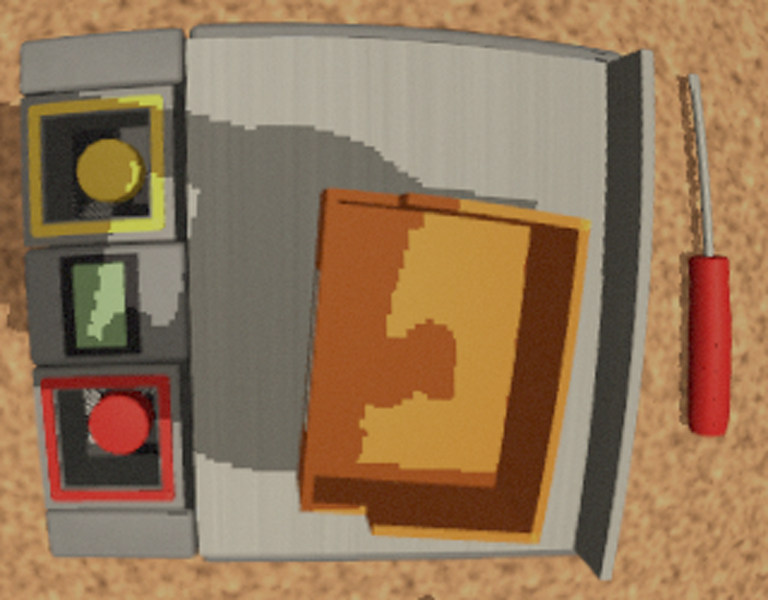

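Scale origin is about (555, 53) with yaw of about +0.009, and the stop face is at x≈670. The bin front is at about x=543, centre y≈36, yaw about -0.055. I'll push with the jaws spread along y so there are two contact points on the front wall.

>>> move_arm:
  rows:
    - [[-3,-6,10,1.7,0.4],[-6,-12,20,3.4,0.4],[-9,-18,30,5.1,0.4],[-12,-24,40,6.8,0.4],[-15,-30,50,8.5,0.4],[-15,-36,60,10.2,0.4],[-15,-36,70,11.9,0.4],[-15,-36,80,13.6,0.4],[-15,-36,85,14.9,0.4],[-15,-36,85,14.9,0.4]]

```text
time_s: 1.4
eef_pos: [509.5, 36.1, 153.5]
ee_rot: [0.001, 0.711, -0.703, -0.001]
force: [-0.2, -0.7, -0.2]
grip_width: 0.699
```

```bash
python3 - <<'E'
from m import *
c=cap("wrist"); cv2.imwrite("pics/w1.png",c["color"]); print(c["xyz"]); print(sense()["eef_pos"],rot(sense()["ee_rot"]).round(3).tolist())
E
```

```text
[593.98679196  37.35826218 289.4219392 ]
[509.67201839  36.05873709 153.82730845] [[0.013, -1.0, -0.001], [-1.0, -0.013, 0.0], [-0.0, 0.001, -1.0]]
```

View pics/w1.png

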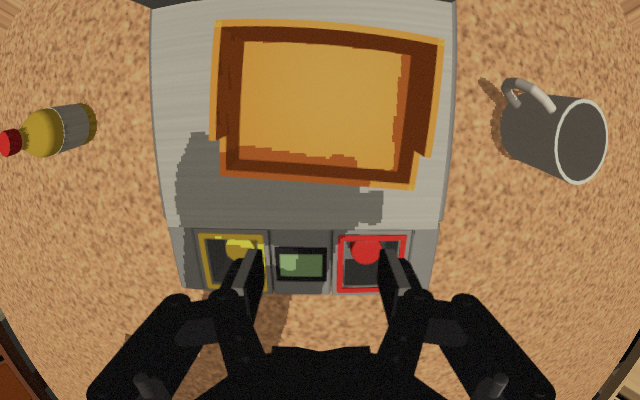

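View: bin front rim from (221,174) to (413,188), its -y side lagging as expected. Fingers are clear in front, so I descend and approach.

>>> move_arm:
  rows:
    - [[0,0,20,0,0.4],[0,0,40,0,0.4],[0,0,55,0,0.4],[0,0,60,0,0.4],[0,-6,60,0,0.4],[0,-12,60,0,0.4],[0,-16,60,0,0.4],[0,-20,60,0,0.4],[0,-24,60,0,0.4],[0,-28,60,0,0.4],[0,-32,60,0,0.4],[0,-32,60,0,0.4]]

```text
time_s: 2.95
eef_pos: [541.9, 36.5, 93.7]
ee_rot: [0.0, 0.712, -0.702, -0.0]
force: [-0.7, 0.2, -0.8]
grip_width: 0.698
```

```bash
python3 - <<'E'
from m import *
c=cap("wrist"); cv2.imwrite("pics/w2.png",c["color"]); print(c["xyz"]); s=sense();print(s["eef_pos"],s["force"])
E
```

```text
[626.2664502   37.95476469 229.76615908]
[541.75324449  36.55683499  93.70612466] [ 0.52033095 -0.27417998  0.0538728 ]
```

View pics/w2.png

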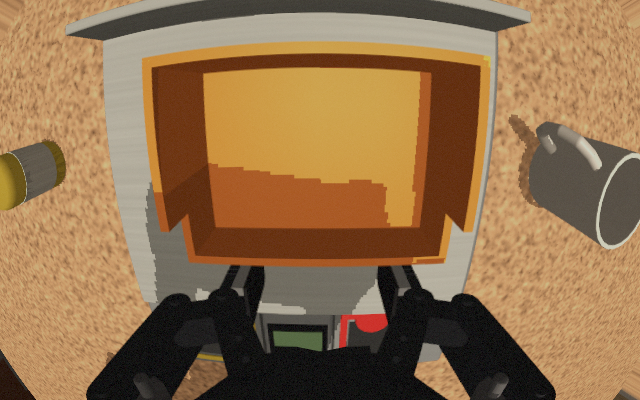

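The bin is now nearly square (front rim y≈263 px across), with both fingers at the wall. I'll keep pushing.

>>> move_arm:
  rows:
    - [[0,-3,0,0,0.4],[0,-6,0,0,0.4],[0,-9,0,0,0.4],[0,-12,0,0,0.4],[0,-15,0,0,0.4],[0,-17,0,0,0.4],[0,-19,0,0,0.4],[0,-21,0,0,0.4],[0,-23,0,0,0.4],[0,-24,0,0,0.4],[0,-24,0,0,0.4]]

```text
time_s: 4.38
eef_pos: [565.9, 36.9, 93.7]
ee_rot: [0.0, 0.712, -0.702, -0.0]
force: [0.7, 0.9, 0.1]
grip_width: 0.698
```

```bash
python3 - <<'E'
from m import *
c=cap("wrist"); cv2.imwrite("pics/w3.png",c["color"]); print(c["xyz"]); s=sense();print(s["eef_pos"],s["force"])
E
```

```text
[650.23382365  38.2807155  229.78280895]
[565.92261747  36.85259593  93.74918175] [ 0.68625281 -0.13684474 -0.43727228]
```

View pics/w3.png

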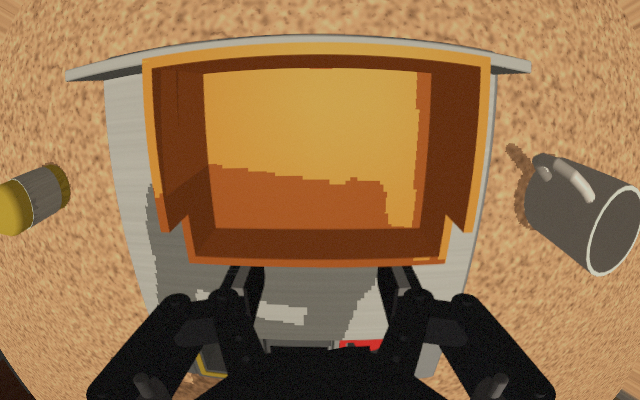

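The back rim (around row 50) almost meets the stop, and force is still nil. I'll creep forward until contact.

>>> move_arm:
  rows:
    - [[0,-1,0,0,0.4],[0,-2,0,0,0.4],[0,-3,0,0,0.4],[0,-3,0,0,0.4]]

```text
time_s: 4.92
eef_pos: [566.4, 37.1, 93.7]
ee_rot: [0.002, 0.712, -0.702, -0.003]
force: [-17.1, 0.4, 10.9]
grip_width: 0.703
```

The stop is reached (17 N). Back off, rise, then check.

>>> move_arm:
  rows:
    - [[0,4,0,0,0.4],[0,10,0,0,0.4],[0,20,0,0,0.4],[0,30,0,0,0.4],[0,40,-10,0,0.4],[0,50,-35,0,-0.2],[0,60,-60,0,-0.7],[0,70,-90,0,-1],[0,70,-110,0,-1],[0,70,-110,0,-1]]

```text
time_s: 6.18
eef_pos: [497.6, 36.0, 205.9]
ee_rot: [0.001, 0.712, -0.702, -0.001]
force: [0.2, -0.1, -1.1]
grip_width: -0.004
```

```bash
python3 - <<'E'
from m import *
c=cap("wrist"); cv2.imwrite("pics/w4.png",c["color"]); print(c["xyz"]); s=sense();print(s["eef_pos"],s["force"],s["grip_width"])
E
```

```text
[582.32765096  37.46102558 341.67505841]
[497.11409662  36.04905212 204.56149666] [ 0.26019412 -0.02394649  0.07123851] 0.0012177158231489575
```

View pics/w4.png

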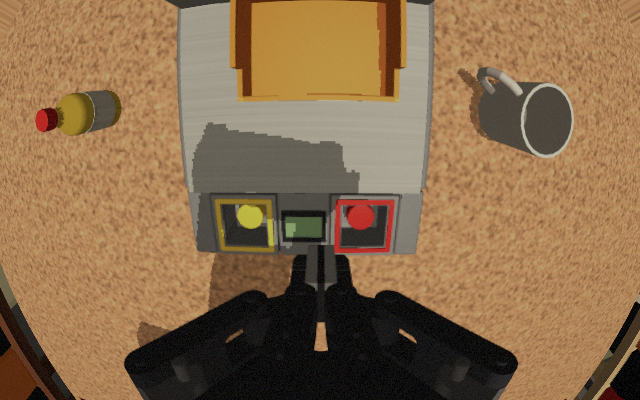

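The bin's front rim runs (239,99)-(398,101), close to parallel with the pan edge. The yellow well is at (246,224) and the red well at (363,224).

```bash
python3 - <<'E'
from m import *
c=cap("wrist"); hsv=cv2.cvtColor(c["color"],cv2.COLOR_BGR2HSV)
ye=cv2.inRange(hsv,(22,140,60),(35,255,255)); re=cv2.inRange(hsv,(0,180,100),(4,255,255))|cv2.inRange(hsv,(174,180,100),(180,255,255))
C=[]
for n,m,roi in(("y",ye,(205,190,285,260)),("r",re,(320,190,400,260))):
    r=cv2.minAreaRect(world(c,big(m,roi),60)); C.append(np.array(r[0])); print(n,r)
# bin front rim: lowest orange pixel per column
og=cv2.inRange(hsv,(8,130,80),(22,255,255)); P=[]
for u in range(250,390,4):
    v=np.flatnonzero(og[60:115,u]).max()+60; P.append(onz(c,u,v,111,True)[:2])
P=np.array(P); k,b=np.polyfit(P[:,1],P[:,0],1); d=C[0]-C[1]
print("bin yaw",-k,"front x at",P[:,1].mean(),P[:,0].mean(),"scale yaw",-d[0]/d[1])
print("corners",onz(c,239,99,111,True),onz(c,398,101,111,True))
print("pan front",[onz(c,u,193,75,True)[:2].round(1) for u in(195,420)])
print("key",onz(c,250,217,36,True)[:2])
s=sense(); print(s["eef_pos"],s["time_s"])
E
```

```text
y ((452.3684997558594, 113.42577362060547), (58.829681396484375, 58.33082580566406), 89.60465240478516)
r ((452.89239501953125, -7.589450836181641), (57.427608489990234, 57.73872756958008), 0.707277238368988)
bin yaw 0.012965249033601436 front x at 39.348499069582424 578.3362371431776 scale yaw 0.004329168218490979
corners [578.3723709   98.13622922 111.        ] [578.30129719 -20.07871178 111.        ]
pan front [array([491.8, 156.3]), array([494.6, -56.7])]
key [451.63112652 112.34164268]
[496.87469164  36.09866143 203.81090288] 6.275
```

The bin is square and against the stop (front at x≈578). Next I move above the yellow well with shut fingers.

>>> move_arm:
  rows:
    - [[-26,15,0,0,-1],[-52,30,0,0,-1],[-78,43.5,20,0,-1],[-78,43.5,60,0,-1],[-78,43.5,100,0,-1],[-78,43.5,122,0,-1],[-78,43.5,122,0,-1],[-78,43.5,122,0,-1]]

```text
time_s: 7.28
eef_pos: [451.6, 113.6, 82.7]
ee_rot: [0.002, 0.712, -0.702, -0.003]
force: [-0.4, -0.1, 0.3]
grip_width: 0.0
```

```bash
python3 - <<'E'
from m import *
w=cap("wrist")["color"]; s=cap("side"); print(s["xyz"],sense()["eef_pos"],sense()["force"])
cv2.imwrite("pics/w5.png",np.hstack([w[150:400,170:470],cv2.resize(s["color"],(400,250))]))
E
```

```text
[273.17500777 635.2926238  494.66249608] [451.81197018 113.59862379  83.06400135] [ 0.53237763  0.34213104 -0.49228162]
```

View pics/w5.png

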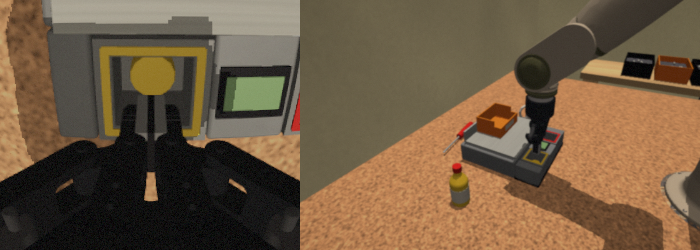

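Fingers are centred over the yellow well in both views, and the bin is untouched. I descend to just above the key.

>>> move_arm:
  rows:
    - [[0,0.5,10,0,-1],[0,0.5,20,0,-1],[0,0.5,30,0,-1],[0,0.5,36,0,-1],[0,0.5,36,0,-1]]

```text
time_s: 8.0
eef_pos: [450.9, 113.6, 46.6]
ee_rot: [0.002, 0.712, -0.702, -0.003]
force: [-1.1, -0.1, 0.0]
grip_width: 0.001
```

>>> move_arm:
  rows:
    - [[0,0,3,0,-1],[0,0,6,0,-1],[0,0,8,0,-1],[0,0,9,0,-1],[0,0,9,0,-1]]

```text
time_s: 8.62
eef_pos: [451.2, 113.6, 38.0]
ee_rot: [0.002, 0.712, -0.702, -0.003]
force: [-0.0, -0.1, 6.2]
grip_width: -0.003
```

>>> move_arm:
  rows:
    - [[0,0,1,0,-1],[0,0,1.5,0,-1],[0,0,1.5,0,-1],[0,0,1.5,0,-1],[0,0,1.5,0,-1]]

```text
time_s: 9.25
eef_pos: [451.3, 113.6, 37.8]
ee_rot: [0.002, 0.712, -0.702, -0.002]
force: [-5.8, 0.4, 20.6]
grip_width: -0.004
```

Force climbed to 20 N with almost no motion, so the key was bottomed and held for about 0.6 s. Withdraw.

>>> move_arm:
  rows:
    - [[0,0,-6,0,-1],[0,0,-20,0,-1],[0,0,-40,0,-1],[0,0,-70,0,-1],[0,0,-110,0,-1],[0,0,-150,0,-1],[0,0,-160,0,-1],[0,0,-160,0,-1]]

```text
time_s: 10.25
eef_pos: [452.1, 113.6, 197.8]
ee_rot: [0.002, 0.712, -0.702, -0.002]
force: [0.3, -0.4, -0.3]
grip_width: 0.002
```

```bash
python3 - <<'E'
from m import *
c=cap("wrist"); hsv=cv2.cvtColor(c["color"],cv2.COLOR_BGR2HSV); cv2.imwrite("pics/w6.png",c["color"])
s=sense(); print(s["eef_pos"],s["force"])
E
```

```text
[451.76376673 113.56747057 196.97374612] [ 0.22089929  0.05991464 -0.26229454]
```

View pics/w6.png

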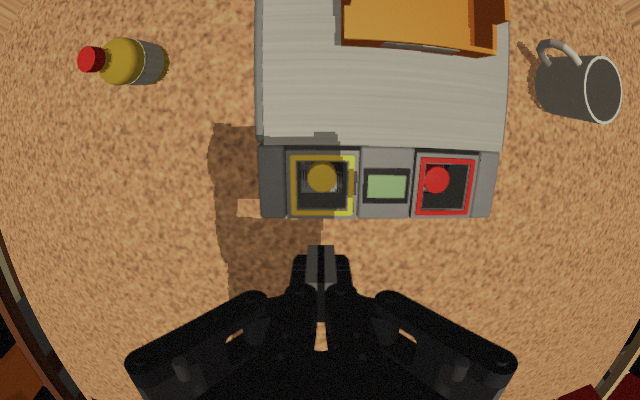

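The key is up at (322,178), the red key is untouched, and the bin sits as before. Hand in.

```bash
python3 -c "
from rig import ctrl; print(ctrl.finish_job())"
```

```text
the job is handed in; nothing more can be done
None
```

I pushed the bin against the back-stop, pressed the yellow tare key and withdrew. The job is handed in, about 10 s into the run; no verdict was reported.

- **Bin:** I pushed it with two spread fingertips low on the front wall until the stop resisted with about 17 N. After I backed off, the front wall measured x ≈ 578 mm, which matches a bin seated against a stop at about 668–670 mm. Its skew to the scale measured about 0.01 rad. I never saw the back face meeting the stop directly; contact is inferred from the force and the front-wall position.
- **Tare key:** With the hand off the bin, I pressed the key with shut fingers. The force rose to about 20 N with almost no further motion, so the key bottomed. I held it there for about 0.6 s and then withdrew.
- **Last look:** The final wrist picture, judged by eye, showed the tare key up again and the red key untouched. The bin, mug and glue bottle looked undisturbed. The screwdriver was outside that picture, but the arm never went near it.
- **Disagreement:** The stop position came out 3–4 mm nearer the robot when taken from the wells than from the pan edge and the stop foot. I relied on the force contact instead.

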